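# Charge a grinding jar with two balls from the dispenser

### The job

Set the steel grinding jar under the chute of the ball dispenser, pushed back against its crescent. Then charge it with exactly two balls: for each, turn the spring knob clockwise until you feel its stop, without forcing it, wait for the ball to drop into the jar, and let the knob come all the way back. Leave the charged jar standing under the chute and everything else on the bench where it is.

Things in the scene. Friction and masses are not known exactly. Their poses are not given: they have to be found in the camera images.
- dispenser: Ball dispenser fixed to the worktop: grey foot plate, aluminium column, round head (105 mm across, top 132 mm above the bench), black bar knob on top, open ramp with queued balls (out to the front right, to 105 mm from the knob's axis, 131 mm high), open chute down to the front. Origin on the bench under the knob's axis; z up; -x is the front. Foot plate: x -157 to 62, y -62 to 62, 5 mm thick.
- knob_grip (a point): Point on the knob's vertical axis in the middle of its grip, 174 mm above the bench; its axes turn with the knob. The grip is an upright black bar 44 mm long (this point's x), 13 mm thick (y), from 152 to 185 mm above the bench, over a round skirt 40 mm across. At rest the bar lies along the dispenser's x.
- knob (a joint): Turn of the knob, rad: 0 at rest, growing clockwise from above. A spring resists with 0.07 to 0.14 N m and brings it back. A turn carries one ball round inside the head; it drops only in the last 0.05 rad before the stop, which is set anywhere from 0.9 to 1.26 rad, hidden under the cover: feel for it. Back at rest, the next ball rolls into the pocket within 1 s; a turn before that brings none.
- stop_buffer (a joint): Squeeze of the stop's rubber buffer, rad of knob travel: 0 until the knob meets its stop, then growing with the knob at 3 N m per rad on top of the spring. 0.02 counts as at the stop; 0.05 to 0.12 is a firm feel (0.3 to 0.5 N m in all at the knob); over 0.25 is forcing it.
- jar_spot (a point): Centre of the jar's place, on top of the foot plate (5 mm above the bench), 115 mm in front of the knob's axis. A steel crescent (8 mm high, inner radius 29 mm about this point, open to the front) stands behind it: a jar set down on the plate and slid straight back (the dispenser's +x) until it touches is centred within 2 mm.
- chute_lip (a point): Middle of the chute's lower end, on its floor, 66 mm above the bench, 17 mm behind the jar place's centre. Underside there 63 mm, side walls' tops 77 mm above the bench, outside width 24 mm, all rising 1 in 4 (wider from 35 mm behind the lip) towards the head. The rim of a jar in place is 10 mm below the lip, so bring it in low from the front, not from straight above.
- jar: Open round steel grinding jar, 56 mm outside diameter, 48 mm high, inside 50 mm across and 44 mm deep, 0.22 kg, starts empty and upright on the worktop, left or right of the dispenser. Origin: centre of its underside; z up along its axis.
- ball_1_center (a point): polished steel grinding ball, 15 mm across, 14 g; this point is its centre. It starts in the dispenser's pocket, inside the head.
- ball_2_center (a point): polished steel grinding ball, 15 mm across, 14 g; this point is its centre. It starts first in the queue on the ramp.
- ball_3_center (a point): polished steel grinding ball, 15 mm across, 14 g; this point is its centre. It starts second in the queue and must stay in the dispenser.
- ball_4_center (a point): polished steel grinding ball, 15 mm across, 14 g; this point is its centre. It starts last in the queue and must stay in the dispenser.
- amber_bottle: Bystander: amber glass bottle with white screw cap, 43 mm across, 123 mm high, standing on the other side of the dispenser from the jar. Origin at its foot.
- timer: Bystander: laboratory timer lying on its back, 70 x 62 x 22 mm. Origin under its centre.
- weight: Bystander: brass calibration weight with a knob, 25 mm across, 37 mm high. Origin at its foot.

How it is judged:
On the way, in this order (a step that is already met when the one before it is completed fails the run):
1. the jar stands upright in its place under the chute, let go (horizontal distance between jar and jar_spot below 0.007 m and height (world z) of jar between 0.003 and 0.008 m and angle between jar's own z axis and vertical below 0.08 rad and contact force between the fingers and jar below 0.2 N), for 0.2 s.
2. the knob has been turned to its stop (value of joint stop_buffer above 0.02 rad), for 0.05 s.
3. the first ball lies in the jar and the knob is back at rest (z of ball_1_center in the frame of jar between 0.002 and 0.03 m and horizontal distance between ball_1_center and jar below 0.022 m and value of joint knob below 0.06 rad), for 0.1 s.
4. the knob has been turned to its stop a second time (value of joint stop_buffer above 0.02 rad), for 0.05 s.
At the end, for the whole second after the job is handed in: Exactly two balls lie on the floor of the jar, the other two are still in the dispenser, the knob is back at rest (within 0.06 rad) and the jar stands upright, released and at rest within 7 mm of its place under the chute (all of step 3 and z of ball_2_center in the frame of jar between 0.002 and 0.03 m and horizontal distance between ball_2_center and jar below 0.022 m and height (world z) of each of ball_3_center, ball_4_center above 0.1 m and horizontal distance between jar and jar_spot below 0.007 m and height (world z) of jar between 0.003 and 0.008 m and angle between jar's own z axis and vertical below 0.08 rad and linear speed of jar below 0.02 m/s); the robot touches nothing.
It fails at once if the knob is forced: its stop's buffer squeezed by more than 0.25 rad (0.75 N m on the stop) (value of joint stop_buffer above 0.25 rad).
It fails at once if a ball is spilled beside the jar ((height (world z) of ball_1_center below 0.06 m and horizontal distance between ball_1_center and jar above 0.03 m) or (height (world z) of ball_2_center below 0.06 m and horizontal distance between ball_2_center and jar above 0.03 m) or (height (world z) of ball_3_center below 0.06 m and horizontal distance between ball_3_center and jar above 0.03 m) or (height (world z) of ball_4_center below 0.06 m and horizontal distance between ball_4_center and jar above 0.03 m)).
It fails at once if a third ball is let out (height (world z) of ball_3_center below 0.09 m).
It fails at once if the jar is tipped over (angle between jar's own z axis and vertical above 0.6 rad).
It fails at once if a bystander is knocked or moved by more than 30 mm (distance of any of amber_bottle, timer, weight from where it was at the start of the episode above 0.03 m).
It also fails if it takes over 72 s, if anything falls off the work surface, if the arm or the gripper's body presses on something with over 40 N, if the wrist force passes 120 N, or if a joint passes its speed limit or range.

### The arm

A 6-joint arm with a two-finger parallel gripper is mounted at the origin on a cart in front of the work surface, level with it; the furniture and walls round the work are solid. World frame = base frame: x ahead of the robot, y to its left, z up, the work surface at z = 0. Lengths are in m, angles in rad, forces in N, time in s.
With the tool pointing down it reaches from about 0.325 to 0.75 m from the base axis. Payload 7.6 kg.
Tool frame: the origin (TCP) lies on the mounting face of the last link; the fingertips stand 173 mm ahead of it and the grasp point (between the pads) lies 155 mm ahead of it; z points along the fingers, y is the line along which they close (so a half turn about z gives the same grasp; the last joint's range is limited). The gripper opens to 85 mm and grips with 20 to 120 N. Pads are 22 mm wide; open, the fingers measure 114 mm over their backs; the gripper's body (76 mm by 85 mm) begins 54 mm behind the grasp point. The pads swing forward as they close: fully open they stand 13 mm farther back than shut.
Start: joints at [-1.313, 0.052, 1.401, -0, 1.689, -0.07], TCP at [0.169, -0.497, 0.405] pointing down, gripper open.
Joint ranges: [-2.9, 2.9], [-0.91, 2.17], [0.12, 2.37], [-1.06, 4.2], [0.26, 2.73], [-2.93, 2.93]. Speed limits (rad/s): [2.57, 2.57, 3.01, 3.14, 3.14, 3.14].

### API

Orientations are given as a unit quaternion [x, y, z, w].
In Python, from bench import r gives the robot as it stands.
- The arm moves only by the shell command python3 shift.py FILE, which reads ROWS from the file FILE. ROWS is a JSON object whose key "ticks" holds a list of rows, 1 to 8 of them, each of 7 numbers: dx, dy, dz in m, then a rotation vector rx, ry, rz in rad, then the opening from 0.0 (shut) to 1.0 (fully open); each row is the pose to reach, as a shift and turn from the pose commanded when the command began, along the tool's axes at that moment; what a row does not reach only later rows make up. A row lasts 1/12 s, in which the tool goes at most 0.0417 m and 0.125 rad, less where a joint would pass 70% of its speed; a pose out of reach is approached as far as the arm can. The fingers move at their own pace and stop on an object; the grip force is fixed at half the most. Time passes only in rows, so rows that do not move let the fingers close. It prints the time, the measured TCP pose, the force, the opening and the grip force at its end. Input that does not fit is refused with a message, and nothing moves.
- r.state(): the state, without advancing time (a new reading comes with each control period).
- r.capture(name): name is "scene" or "side" or "wrist"; returns a dict with "color" (384x512x3 uint8, red, green, blue), "K" (3x3 intrinsics, pixels), "R" (3x3) and "t" (3): a world point X has camera coordinates R X + t; the wrist camera has in their place "hand_eye" (4x4, takes a point from camera to tool coordinates, whose origin is the TCP and whose axes are the flange's). Camera axes: x right, y down, z forward; pixel columns grow to the right and rows downward; lengths in m; the calibration is good to about 2 mm. A picture is of the moment at which its call begins: read the wrist's pose just before it. There is no depth.
- r.sign_off(): hands the job in; it is judged then, once.
The state is a dict: "t": time; "joints": joint angles; "joint_velocities": joint speeds; "joint_torque": joint torques, N m; "ee_pos": TCP position; "tcp_rot": TCP orientation; "contact_force": force on the tool from outside, world axes, zero at the start; "moment": the same for the moment, N m; "gripper_width": opening from 0.0 (shut) to 1.0 (fully open); "grasp_force": force on a finger pad.
Only numpy, scipy, OpenCV 4.12 (cv2) and the standard library are available. Lean on these libraries where they do the work, as an engineer would, in place of code of your own. Each camera call takes 0.05 s, during which the arm holds its last target. There are 200 camera calls.

## Working session

There is one attempt and no reset: what is moved stays moved. The work goes in short steps, Python scripts to look and compute and a shell command to move; the robot and the scene stay as the last step left them, time stands still between calls to the robot, and variables do not carry over. Pictures are saved under pics/ and viewed, at most 10 in all, crops included, and the job is handed in when it is done.

```bash
ls; mkdir -p pics; cat > h.py <<'E'
import numpy as np, cv2
from bench import r
from scipy.spatial.transform import Rotation as Ro
def cap(n,f=None):
    s=r.state(); c=r.capture(n)
    if 'hand_eye' in c:
        H=np.array(c['hand_eye']); Rt=Ro.from_quat(s['tcp_rot']).as_matrix()
        Rc=Rt@H[:3,:3]; o=Rt@H[:3,3]+np.array(s['ee_pos'])
    else:
        Rc=np.array(c['R']).T; o=-Rc@np.array(c['t'])
    c['Rc']=Rc;c['o']=o
    if f: cv2.imwrite('pics/'+f,c['color'][:,:,::-1])
    return c
def ray(c,u,v):
    d=c['Rc']@np.linalg.inv(c['K'])@np.array([u,v,1.]); return d/np.linalg.norm(d)
def onz(c,u,v,z):
    d=ray(c,u,v); return c['o']+d*(z-c['o'][2])/d[2]
def tri(ps):
    A=np.zeros((3,3));b=np.zeros(3)
    for c,u,v in ps:
        d=ray(c,u,v);P=np.eye(3)-np.outer(d,d);A+=P;b+=P@c['o']
    return np.linalg.solve(A,b)
def proj(c,X):
    p=np.array(c['K'])@(c['Rc'].T@(np.array(X)-c['o'])); return p[:2]/p[2]
E
python3 - <<'E'
from h import *
for n in('scene','side','wrist'):
    c=cap(n,n+'0.png'); print(n,c['o'].round(3),c['Rc'].round(2).tolist())
a=np.hstack([cv2.imread(f'pics/{n}0.png') for n in('scene','side')])
print(r.state())
E
```

```text
bench.py
pics
shift.py
scene [-0.253  0.875  0.778] [[-0.73, -0.34, 0.59], [-0.68, 0.36, -0.63], [0.0, -0.87, -0.5]]
side [ 0.987 -0.385  1.005] [[0.66, 0.62, -0.41], [0.75, -0.55, 0.37], [0.0, -0.55, -0.83]]
wrist [ 0.234 -0.475  0.373] [[0.32, -0.91, -0.26], [-0.95, -0.31, -0.09], [-0.0, 0.27, -0.96]]
{'t': 0.15, 'joints': array([-1.31330064e+00,  5.27315173e-02,  1.40149150e+00, -4.35307226e-05,
        1.68860539e+00, -7.03042548e-02]), 'joint_velocities': array([ 7.22982078e-05, -3.21981767e-03, -4.46149711e-03, -5.63119056e-04,
        3.37583408e-04, -3.08183086e-05]), 'joint_torque': array([ 7.31566070e-04, -3.81952822e+01, -3.60423517e+01, -8.89344756e-05,
        4.68291342e-03, -2.17722834e-05]), 'ee_pos': array([ 0.16904101, -0.49702615,  0.40404512]), 'tcp_rot': array([ 9.86598668e-01,  1.63164600e-01, -7.92674955e-05, -6.13150193e-04]), 'contact_force': array([ 0.39160541, -0.04478142, -1.0211514 ]), 'moment': array([-0.00604834, -0.03430225,  0.02550468]), 'grasp_force': 0.0, 'gripper_width': 1.0010982371921708}
```

View pics/scene0.png

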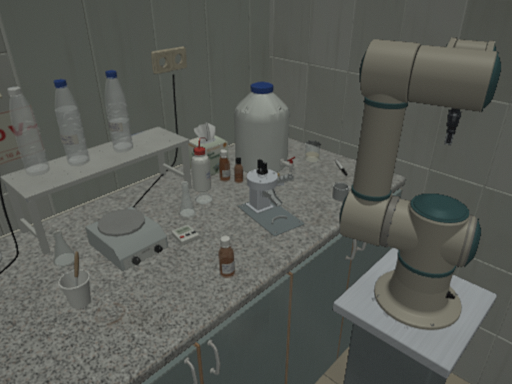

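View pics/side0.png

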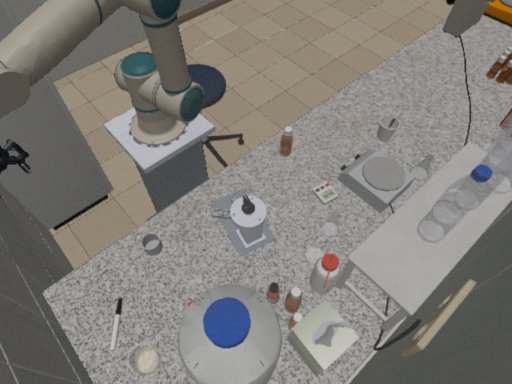

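The jar is at scene (341,190) and side (152,243). The dispenser is at scene (262,190) and side (248,215), and the bottle is on its far side. Next I'll zoom in.

```bash
python3 - <<'E'
import cv2,numpy as np
a=cv2.imread('pics/scene0.png')[150:240,235:355];b=cv2.imread('pics/side0.png')[180:270,135:285]
a=cv2.resize(a,None,fx=5,fy=5,interpolation=2)[:,:600];b=cv2.resize(b,None,fx=5,fy=5,interpolation=2)
cv2.imwrite('pics/c1.png',a);cv2.imwrite('pics/c2.png',b)
E
```

```text
(no output)
```

View pics/c1.png

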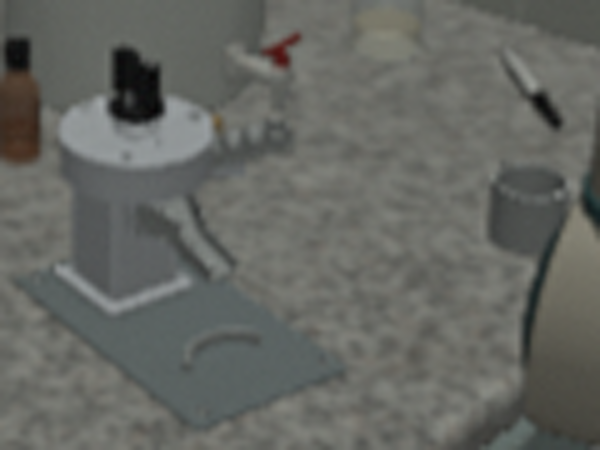

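View pics/c2.png

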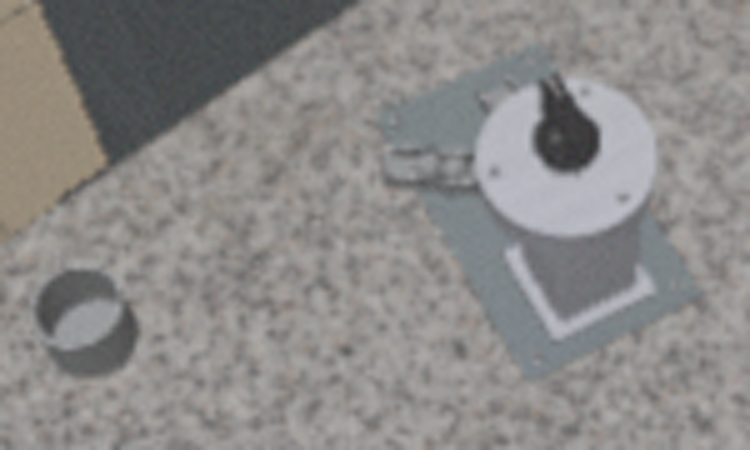

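c1 (scene crop) has foot plate corners at (15,282), (200,428) and (345,372), the head disc centre at (138,130) and the jar rim centre near (528,186). c2 (side crop) has plate corners at (540,45), (382,115), (530,378) and (703,295), the head disc at (566,157) and the jar rim at (80,310).

```bash
python3 - <<'E'
from h import *
a=cap('scene');b=cap('side')
A=lambda u,v:(235+(u+.5)/5-.5,150+(v+.5)/5-.5)
B=lambda u,v:(135+(u+.5)/5-.5,180+(v+.5)/5-.5)
for n,p in dict(backL=(15,282),frontL=(200,428),frontR=(345,372)).items(): print('sc',n,onz(a,*A(*p),.005).round(4))
for n,p in dict(frontL=(540,45),frontR=(382,115),backR=(530,378),backL=(703,295)).items(): print('sd',n,onz(b,*B(*p),.005).round(4))
print('head',tri([(a,*A(138,130)),(b,*B(566,157))]), onz(a,*A(138,130),.132),onz(b,*B(566,157),.132))
print('jar',tri([(a,*A(528,186)),(b,*B(80,310))]),onz(a,*A(528,186),.048),onz(b,*B(80,310),.048))
s=r.state();print(s['ee_pos'],Ro.from_quat(s['tcp_rot']).as_matrix().round(3))
E
```

```text
sc backL [6.578e-01 5.000e-04 5.000e-03]
sc frontL [0.4478 0.0445 0.005 ]
sc frontR [ 0.4198 -0.0678  0.005 ]
sd frontL [0.4517 0.0448 0.005 ]
sd frontR [ 0.425  -0.0702  0.005 ]
sd backR [ 0.6328 -0.1188  0.005 ]
sd backL [ 0.6618 -0.0022  0.005 ]
head [ 0.58760404 -0.0489717   0.1309417 ] [ 0.58607813 -0.04764221  0.132     ] [ 0.58826322 -0.0492217   0.132     ]
jar [ 0.43626378 -0.30085248  0.04397652] [ 0.43250701 -0.29432441  0.048     ] [ 0.43851329 -0.30124589  0.048     ]
[ 0.16905457 -0.49703858  0.40432472] [[ 0.947  0.322 -0.   ]
 [ 0.322 -0.947  0.001]
 [ 0.    -0.001 -1.   ]]
```

```bash
echo '{"ticks": [[0.32, -0.1, 0, 0, 0, 0.546, 1], [0.32, -0.1, 0, 0, 0, 0.546, 1], [0.32, -0.1, 0, 0, 0, 0.546, 1], [0.32, -0.1, 0, 0, 0, 0.546, 1], [0.32, -0.1, 0, 0, 0, 0.546, 1], [0.32, -0.1, 0, 0, 0, 0.546, 1], [0.32, -0.1, 0, 0, 0, 0.546, 1], [0.32, -0.1, 0, 0, 0, 0.546, 1]]}' > path.dat && python3 shift.py path.dat
cat >> h.py <<'E'
def st():
    s=r.state();print('t',round(s['t'],2),'p',s['ee_pos'].round(4),'R',Ro.from_quat(s['tcp_rot']).as_matrix().round(3).tolist(),'F',s['contact_force'].round(2),'M',s['moment'].round(3),'w',round(s['gripper_width'],3),'g',round(s['grasp_force'],1),'j',s['joints'].round(2));return s
def tool(dw):
    return Ro.from_quat(r.state()['tcp_rot']).as_matrix().T@np.array(dw)
E
python3 -c "
from h import *
st();cap('wrist','w1.png')"
```

```text
t: 0.92
ee_pos: [0.4256, -0.3091, 0.4048]
tcp_rot: [0.994, -0.109, 0.0, 0.0]
contact_force: [0.7, -0.6, 0.7]
gripper_width: 0.997
grasp_force: 0.0
t 0.92 p [ 0.4256 -0.3091  0.4048] R [[0.976, -0.217, 0.0], [-0.217, -0.976, -0.0], [0.0, 0.0, -1.0]] F [ 0.74 -0.63  0.68] M [-0.029 -0.041  0.045] w 0.997 g 0.0 j [-0.7   0.06  1.4  -0.    1.69  1.09]
```

View pics/w1.png

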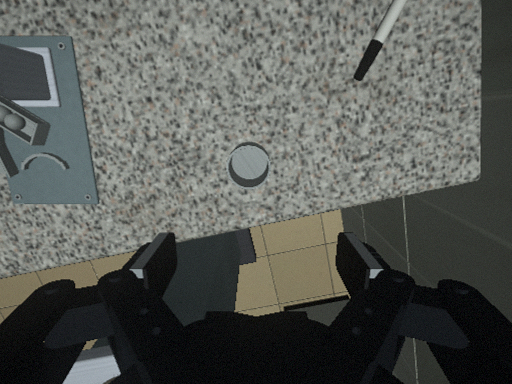

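The wrist view shows the jar at (249,165), the plate corners at (70,38) and (98,203), and the crescent at (45,160). Now a second position closer to the dispenser.

```bash
python3 -c "
from h import *
import pickle
pickle.dump(cap('wrist'),open('w1.pkl','wb'))"
echo '{"ticks": [[-0.01, -0.19, 0, 0, 0, 0, 1], [-0.01, -0.19, 0, 0, 0, 0, 1], [-0.01, -0.19, 0, 0, 0, 0, 1], [-0.01, -0.19, 0, 0, 0, 0, 1], [-0.01, -0.19, 0, 0, 0, 0, 1], [-0.01, -0.19, 0, 0, 0, 0, 1]]}' > path.dat && python3 shift.py path.dat
python3 -c "
from h import *
import pickle
st();c=cap('wrist');pickle.dump(c,open('w2.pkl','wb'));cv2.imwrite('pics/w2.png',cv2.resize(c['color'][:290,:,::-1],(792,449),interpolation=2))"
```

```text
t: 1.52
ee_pos: [0.4558, -0.1199, 0.4049]
tcp_rot: [0.994, -0.107, 0.0, -0.0]
contact_force: [-0.7, -0.0, -1.1]
gripper_width: 0.998
grasp_force: 0.0
t 1.52 p [ 0.4558 -0.1199  0.4049] R [[0.977, -0.212, 0.001], [-0.212, -0.977, 0.001], [0.0, -0.001, -1.0]] F [-0.73 -0.02 -1.15] M [0.018 0.002 0.032] w 0.998 g 0.0 j [-0.34 -0.1   1.55  0.    1.69  1.45]
```

View pics/w2.png

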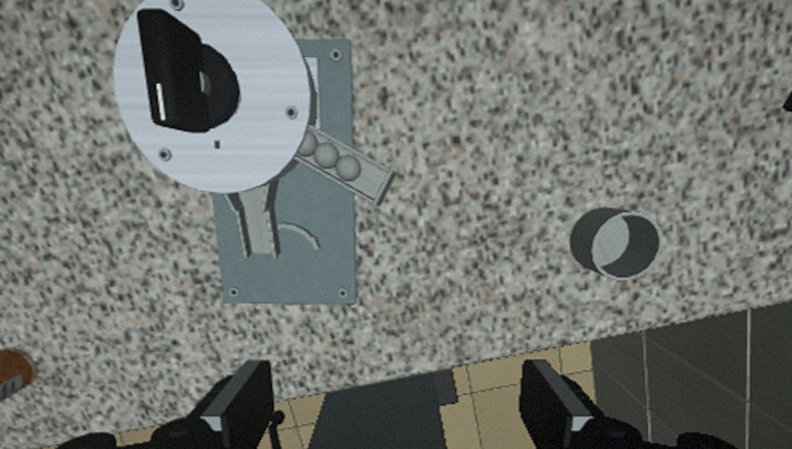

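w2 shows the plate corners at (224,303), (355,303) and (350,38), and the chute lip at (243–277,256). The head disc spans u 114–313 with its bottom at 192, the ramp ends at (385,195), the jar outline spans u 571–660 and v 207–279, and the knob is near (185,75).

```bash
python3 - <<'E'
from h import *
import pickle
w1=pickle.load(open('w1.pkl','rb'));w2=pickle.load(open('w2.pkl','rb'));k=512/792
q=lambda u,v:((u+.5)*k-.5,(v+.5)*k-.5)
fl,fr,br=[onz(w2,*q(*p),.005)[:2] for p in((224,303),(355,303),(350,38))]
print('corners',fl,fr,br,np.linalg.norm(fl-fr),np.linalg.norm(fr-br))
print('plate fr tri',tri([(w1,98,203),(w2,*q(355,303))]),'br',tri([(w1,70,38),(w2,*q(350,38))]))
y=(fl-fr)/np.linalg.norm(fl-fr); x1=(br-fr)/np.linalg.norm(br-fr)
print('yaw',np.arctan2(-y[0],y[1]),np.arctan2(x1[1],x1[0]))
yw=.5*(np.arctan2(-y[0],y[1])+np.arctan2(x1[1],x1[0]));X=np.array([np.cos(yw),np.sin(yw)])
m=(fl+fr)/2; print('axis from plate',m+.157*X,'spot',m+.042*X)
L=onz(w2,*q(261,255),.067)[:2];print('lip',L,'spot from lip',L-.017*X)
print('head mid lateral',onz(w2,*q(213.5,90),.132),'front',onz(w2,*q(222,192),.12))
print('ramp end',onz(w2,*q(388,187),.12), 'rel', )
e=onz(w2,*q(388,187),.12)[:2]-(m+.157*X);print(e@X,e@[-X[1],X[0]])
# jar
c=w2['o'];
print('rim R',onz(w2,*q(660,245),.048),'rimL',onz(w2,*q(592,245),.048),'base L',onz(w2,*q(571,242),.0),'bot',onz(w2,*q(626,279),.048),'top',onz(w2,*q(620,207),.048))
for p in((249,189),(270,165),(229,165),(249,141)): print('w1',onz(w1,*p,.048).round(4),onz(w1,*p,0).round(4))
# second-view heights: rim centre
g=cv2.cvtColor(w1['color'],cv2.COLOR_RGB2GRAY)
print(g[136:196:2,249],g[165,222:280:2])
E
```

```text
corners [0.44678069 0.04594706] [ 0.42106338 -0.07296205] [ 0.63357584 -0.12091828] 0.121658363192076 0.21785625206629322
plate fr tri [ 0.42533844 -0.07485195  0.01445894] br [ 0.62926075 -0.12144073  0.01940279]
yaw -0.21299645292960748 -0.22194550672973334
axis from plate [ 0.58722409 -0.04738195] spot [ 0.47493278 -0.02256945]
lip [ 0.48959417 -0.02346637] spot from lip [ 0.47299458 -0.01979843]
head mid lateral [ 0.58724027 -0.04869617  0.132     ] front [ 0.53665823 -0.03123516  0.12      ]
ramp end [ 0.51860321 -0.12827312  0.12      ] rel
-0.049551451575160305 -0.09379157452984035
rim R [ 0.42860161 -0.32665091  0.048     ] rimL [ 0.43994149 -0.27423576  0.048     ] base L [ 0.43440935 -0.27652909  0.        ] bot [ 0.40643053 -0.29865452  0.048     ] top [ 0.46492899 -0.29784011  0.048     ]
w1 [ 0.4113 -0.291   0.048 ] [ 0.3986 -0.2869  0.    ]
w1 [ 0.4357 -0.3229  0.048 ] [ 0.4266 -0.3234  0.    ]
w1 [ 0.4463 -0.2737  0.048 ] [ 0.4387 -0.2669  0.    ]
w1 [ 0.4696 -0.304   0.048 ] [ 0.4654 -0.3017  0.    ]
[148 146 149 150 151  73  62 155 149 149 149 147 144 138 144 148 147 147
 142 145 148 145 148  66  61  63  66 134 121  81] [116 150 150 144 160 147  97 111 143 151 146 145 150 147 143 143 145 148
 145 150 149 148 154 146 146  95 155 101 127]
```

```bash
echo '{"ticks": [[-0.09, 0.179, 0.149, 0, 0.45, 0, 1], [-0.09, 0.179, 0.149, 0, 0.45, 0, 1], [-0.09, 0.179, 0.149, 0, 0.45, 0, 1], [-0.09, 0.179, 0.149, 0, 0.45, 0, 1], [-0.09, 0.179, 0.149, 0, 0.45, 0, 1], [-0.09, 0.179, 0.149, 0, 0.45, 0, 1], [-0.09, 0.179, 0.149, 0, 0.45, 0, 1], [-0.09, 0.179, 0.149, 0, 0.45, 0, 1]]}' > path.dat && python3 shift.py path.dat
cat >> h.py <<'E'
def go(T): # shift in tool axes to put TCP at T, and grasp point now
    s=st();R=Ro.from_quat(s['tcp_rot']).as_matrix();print('shift',(R.T@(np.array(T)-s['ee_pos'])).round(4),'gp',(s['ee_pos']+.155*R[:,2]).round(4))
E
python3 -c "
from h import *
go([.372,-.2854,.1655])"
```

```text
t: 2.23
ee_pos: [0.3271, -0.2801, 0.2543]
tcp_rot: [0.969, -0.109, 0.22, 0.024]
contact_force: [1.3, -0.2, 0.0]
gripper_width: 0.996
grasp_force: 0.0
t 2.23 p [ 0.3271 -0.2801  0.2543] R [[0.879, -0.222, 0.422], [-0.201, -0.975, -0.095], [0.432, -0.001, -0.902]] F [ 1.28 -0.17  0.03] M [ 0.066  0.182 -0.007] w 0.996 g 0.0 j [-0.86 -0.22  1.99  0.3   1.03  0.82]
shift [ 0.0021 -0.0047  0.0995] gp [ 0.3925 -0.2948  0.1146]
```

```bash
echo '{"ticks": [[0.002, -0.004, 0.035, 0, 0, 0, 1], [0.002, -0.004, 0.07, 0, 0, 0, 1], [0.002, -0.004, 0.09, 0, 0, 0, 1], [0.002, -0.004, 0.1, 0, 0, 0, 1], [0.002, -0.004, 0.1, 0, 0, 0, 1]]}' > path.dat && python3 shift.py path.dat
python3 -c "
from h import *
go([.372,-.2854,.1655]);c=cap('wrist');cv2.imwrite('pics/w3.png',c['color'][:,:,::-1])"
```

```text
t: 2.65
ee_pos: [0.3749, -0.2838, 0.1652]
tcp_rot: [0.969, -0.106, 0.221, 0.023]
contact_force: [-0.2, 0.5, -1.1]
gripper_width: 0.998
grasp_force: 0.0
t 2.65 p [ 0.3749 -0.2838  0.1652] R [[0.88, -0.215, 0.423], [-0.194, -0.977, -0.092], [0.433, -0.001, -0.901]] F [-0.23  0.46 -1.13] M [0.049 0.213 0.001] w 0.998 g 0.0 j [-0.78  0.05  1.94  0.33  0.8   0.82]
shift [-0.0021  0.0022 -0.0014] gp [ 0.4405 -0.298   0.0255]
```

View pics/w3.png

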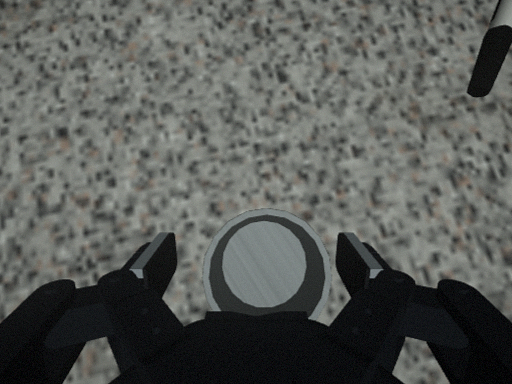

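w3 shows the jar between the open fingers. Its rim spans u 202–331 with the top at v 208, about 10 px right of the finger midpoint.

```bash
python3 -c "
from h import *
c=cap('wrist')
print(onz(c,202,271,.048),onz(c,331,271,.048),onz(c,266.5,208,.048))"
```

```text
[ 0.43953266 -0.27428708  0.048     ] [ 0.42755806 -0.3288184   0.048     ] [ 0.46022649 -0.30760039  0.048     ]
```

```bash
echo '{"ticks": [[-0.005, 0.004, -0.002, 0, 0, 0, 1], [-0.005, 0.004, -0.002, 0, 0, 0, 1], [-0.005, 0.004, -0.002, 0, 0, 0, 0], [-0.005, 0.004, -0.002, 0, 0, 0, 0], [-0.005, 0.004, -0.002, 0, 0, 0, 0], [-0.005, 0.004, -0.002, 0, 0, 0, 0], [-0.005, 0.004, -0.002, 0, 0, 0, 0], [-0.005, 0.004, -0.002, 0, 0, 0, 0]]}' > path.dat && python3 shift.py path.dat
python3 -c "
from h import *
c=cap('wrist');go([.372,-.2854,.1655]);cv2.imwrite('pics/w4.png',c['color'][:,:,::-1])"
```

```text
t: 3.42
ee_pos: [0.3682, -0.2872, 0.1671]
tcp_rot: [0.969, -0.106, 0.222, 0.025]
contact_force: [-4.0, 2.3, 6.1]
gripper_width: 0.628
grasp_force: 64.6
t 3.47 p [ 0.3682 -0.2872  0.1671] R [[0.879, -0.216, 0.426], [-0.194, -0.976, -0.095], [0.436, 0.001, -0.9]] F [-3.11  3.04  6.88] M [ 0.184  0.398 -0.003] w 0.625 g 64.7 j [-0.8   0.03  1.95  0.34  0.8   0.8 ]
shift [ 0.0023 -0.0026  0.0029] gp [ 0.4342 -0.3019  0.0276]
```

```bash
echo '{"ticks": [[0.009, 0, -0.018, 0, 0, 0, 0], [0, -0.035, -0.025, 0, 0, 0, 0], [-0.008, -0.075, -0.03, 0, 0, 0, 0], [-0.016, -0.115, -0.035, 0, 0, 0, 0], [-0.024, -0.155, -0.04, 0, 0, 0, 0], [-0.032, -0.195, -0.045, 0, 0, 0, 0], [-0.043, -0.235, -0.048, 0, 0, 0, 0], [-0.0545, -0.27, -0.049, 0, 0, 0, 0]]}' > path.dat && python3 shift.py path.dat
echo '{"ticks": [[0, -0.011, 0, 0, 0, 0, 0], [0, -0.011, 0, 0, 0, 0, 0], [0, -0.011, 0, 0, 0, 0, 0]]}' > path.dat && python3 shift.py path.dat
python3 -c "
from h import *
st();c=cap('wrist');cv2.imwrite('pics/w4.png',c['color'][:,:,::-1])
s=cap('side');cv2.imwrite('pics/s2.png',cv2.resize(s['color'][170:270,160:300,::-1],None,fx=5,fy=5))"
```

```text
t: 4.13
ee_pos: [0.357, -0.0062, 0.1867]
tcp_rot: [0.969, -0.106, 0.222, 0.024]
contact_force: [0.7, 0.2, -2.3]
gripper_width: 0.622
grasp_force: 65.0
t: 4.38
ee_pos: [0.3599, 0.0032, 0.1862]
tcp_rot: [0.969, -0.105, 0.221, 0.024]
contact_force: [0.7, -0.1, -3.1]
gripper_width: 0.632
grasp_force: 65.1
t 4.38 p [0.3599 0.0032 0.1862] R [[0.88, -0.214, 0.424], [-0.193, -0.977, -0.093], [0.434, 0.0, -0.901]] F [ 0.71 -0.1  -3.08] M [ 0.019  0.367 -0.014] w 0.632 g 65.1 j [-0.08 -0.37  2.25 -0.08  0.82  1.75]
```

View pics/w4.png

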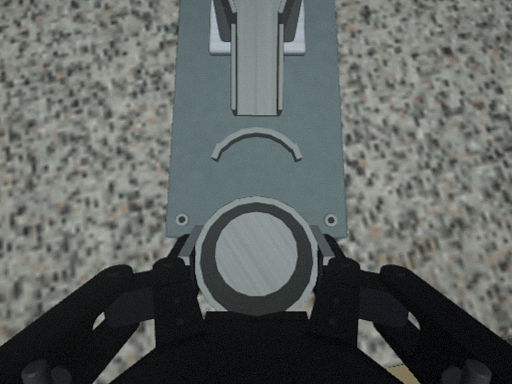

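w4 shows the jar rim at u 195–319, top at v 197. The crescent ends are at (212,158) and (301,158) with its apex at (256,130), so the jar is laterally centred. Now I'll measure the remaining distance.

```bash
python3 -c "
from h import *
c=cap('wrist');X=np.array([np.cos(.217),-np.sin(.217),0])
e=(onz(c,212,158,.013)+onz(c,301,158,.013))/2;a=onz(c,256,135,.013)
f=onz(c,257,197,.0675);j=f-.028*X
print('cres ends',e,'apex',a,'spot',a-.029*X,'jar',j,'lip',onz(c,257,115,.066),'plate',onz(c,166,237,.005),onz(c,348,237,.005))
sp=a-.029*X
print((sp-j)@X,np.cross(X,sp-j)[2], tool(.04*X+[0,0,-.012]),tool(.05*X), tool([0,0,-.005]))
print(onz(c,195,258,.0675),onz(c,319,258,.0675))
"
```

```text
cres ends [ 0.48522133 -0.02621321  0.013     ] apex [ 0.50130582 -0.02943057  0.013     ] spot [ 0.47298594 -0.02318684  0.013     ] jar [ 0.4239314  -0.01270447  0.0675    ] lip [ 0.4908429  -0.02754542  0.066     ] plate [0.44696484 0.04458867 0.005     ] [ 0.42046561 -0.07488948  0.005     ]
0.05016096680805018 0.00032495427857854274 [ 0.03081254 -0.00011434  0.02818819] [ 0.04503328 -0.00013867  0.02172521] [-2.17253254e-03 -1.41962097e-06  4.50334324e-03]
[0.43082438 0.01360027 0.0675    ] [ 0.41907492 -0.03935987  0.0675    ]
```

```bash
echo '{"ticks": [[-0.0048, 0, 0.0099, 0, 0, 0, 0], [0.0132, 0, 0.0186, 0, 0, 0, 0], [0.024, 0, 0.024, 0, 0, 0, 0], [0.0348, 0, 0.029, 0, 0, 0, 0], [0.0348, 0, 0.029, 0, 0, 0, 0], [0.0348, 0, 0.029, 0, 0, 0, 0]]}' > path.dat && python3 shift.py path.dat
python3 -c "
from h import *
st()"
echo '{"ticks": [[-0.0006, 0, 0.0012, 0, 0, 0, 0], [-0.0012, 0, 0.0024, 0, 0, 0, 0], [-0.0012, 0, 0.0024, 0, 0, 0, 0], [-0.0012, 0, 0.0024, 0, 0, 0, 0]]}' > path.dat && python3 shift.py path.dat
```

```text
t: 5.03
ee_pos: [0.403, -0.0078, 0.1753]
tcp_rot: [0.969, -0.107, 0.221, 0.025]
contact_force: [-0.1, -0.2, -2.8]
gripper_width: 0.628
grasp_force: 65.1
t 5.03 p [ 0.403  -0.0078  0.1753] R [[0.879, -0.219, 0.423], [-0.197, -0.976, -0.095], [0.434, 0.0, -0.901]] F [-0.08 -0.25 -2.81] M [ 0.035  0.425 -0.017] w 0.628 g 65.1 j [-0.1  -0.19  2.14 -0.08  0.75  1.74]
t: 5.37
ee_pos: [0.4027, -0.0069, 0.1728]
tcp_rot: [0.969, -0.106, 0.222, 0.024]
contact_force: [-0.4, -1.5, -2.2]
gripper_width: 0.628
grasp_force: 65.1
```

Near the plate; lower a touch more to contact.

```bash
echo '{"ticks": [[-0.0006, 0, 0.0012, 0, 0, 0, 0], [-0.0006, 0, 0.0012, 0, 0, 0, 0], [-0.0006, 0, 0.0012, 0, 0, 0, 0]]}' > path.dat && python3 shift.py path.dat
echo '{"ticks": [[-0.0005, 0, 0.0009, 0, 0, 0, 0], [-0.0005, 0, 0.0009, 0, 0, 0, 0], [-0.0005, 0, 0.0009, 0, 0, 0, 0]]}' > path.dat && python3 shift.py path.dat
echo '{"ticks": [[0.0027, 0, 0.0013, 0, 0, 0, 0], [0.0045, 0, 0.0022, 0, 0, 0, 0], [0.0045, 0, 0.0022, 0, 0, 0, 0], [0.0045, 0, 0.0022, 0, 0, 0, 0]]}' > path.dat && python3 shift.py path.dat
```

```text
t: 5.62
ee_pos: [0.4032, -0.0069, 0.1721]
tcp_rot: [0.969, -0.106, 0.222, 0.024]
contact_force: [-5.1, 1.4, 3.6]
gripper_width: 0.624
grasp_force: 65.9
t: 5.87
ee_pos: [0.4034, -0.0069, 0.172]
tcp_rot: [0.969, -0.106, 0.223, 0.024]
contact_force: [-12.4, 2.5, 15.8]
gripper_width: 0.626
grasp_force: 67.6
t: 6.2
ee_pos: [0.4086, -0.008, 0.1719]
tcp_rot: [0.969, -0.106, 0.223, 0.024]
contact_force: [-5.6, 2.1, 8.7]
gripper_width: 0.627
grasp_force: 66.7
```

```bash
echo '{"ticks": [[0.0014, 0, 0.0007, 0, 0, 0, 0], [0.0018, 0, 0.0009, 0, 0, 0, 0], [0.0018, 0, 0.0009, 0, 0, 0, 0]]}' > path.dat && python3 shift.py path.dat
echo '{"ticks": [[0.0014, 0, 0.0007, 0, 0, 0, 0], [0.0018, 0, 0.0009, 0, 0, 0, 0], [0.0018, 0, 0.0009, 0, 0, 0, 0]]}' > path.dat && python3 shift.py path.dat
python3 -c "
from h import *
st();c=cap('wrist');cv2.imwrite('pics/w5.png',c['color'][:,:,::-1])"
```

```text
t: 6.45
ee_pos: [0.4102, -0.0082, 0.1721]
tcp_rot: [0.969, -0.106, 0.222, 0.024]
contact_force: [-18.8, 3.3, 20.6]
gripper_width: 0.625
grasp_force: 68.4
t: 6.7
ee_pos: [0.4113, -0.0084, 0.1724]
tcp_rot: [0.969, -0.106, 0.22, 0.024]
contact_force: [-44.3, 7.4, 43.8]
gripper_width: 0.627
grasp_force: 71.7
t 6.7 p [ 0.4113 -0.0084  0.1724] R [[0.881, -0.216, 0.422], [-0.195, -0.976, -0.094], [0.432, 0.0, -0.902]] F [-44.33   7.38  43.83] M [ 0.467  3.743 -0.273] w 0.627 g 71.7 j [-0.1  -0.16  2.11 -0.08  0.74  1.74]
```

View pics/w5.png

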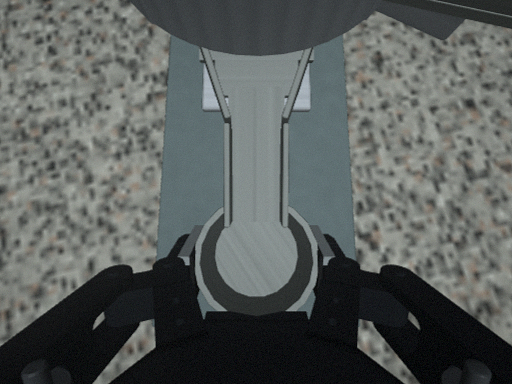

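w5 shows the jar seated against the crescent with the chute lip over its opening and centred at u 257. I'll relieve the push and open.

```bash
echo '{"ticks": [[-0.0018, 0, -0.0015, 0, 0, 0, 0], [-0.0018, 0, -0.0015, 0, 0, 0, 0]]}' > path.dat && python3 shift.py path.dat
echo '{"ticks": [[0, 0, 0, 0, 0, 0, 0.75], [0, 0, 0, 0, 0, 0, 1], [0, 0, 0, 0, 0, 0, 1], [0, 0, 0, 0, 0, 0, 1], [0, 0, 0, 0, 0, 0, 1]]}' > path.dat && python3 shift.py path.dat
python3 -c "
from h import *
st();c=cap('wrist');cv2.imwrite('pics/w6.png',c['color'][:,:,::-1])
g=c['color'].astype(int);print(abs(g-cv2.imread('pics/w5.png')[:,:,::-1].astype(int))[190:310,200:315].mean())"
```

```text
t: 6.92
ee_pos: [0.4097, -0.0082, 0.1721]
tcp_rot: [0.969, -0.106, 0.223, 0.024]
contact_force: [-8.4, 2.1, 8.9]
gripper_width: 0.627
grasp_force: 66.7
t: 7.33
ee_pos: [0.4096, -0.0084, 0.1709]
tcp_rot: [0.969, -0.106, 0.222, 0.024]
contact_force: [0.8, 0.1, -0.5]
gripper_width: 1.002
grasp_force: 0.0
t 7.33 p [ 0.4096 -0.0084  0.1709] R [[0.879, -0.217, 0.425], [-0.195, -0.976, -0.094], [0.435, 0.0, -0.9]] F [ 0.82  0.13 -0.54] M [ 0.053  0.223 -0.007] w 1.002 g 0.0 j [-0.1  -0.16  2.12 -0.08  0.73  1.74]
7.295507246376812
```

View pics/w6.png

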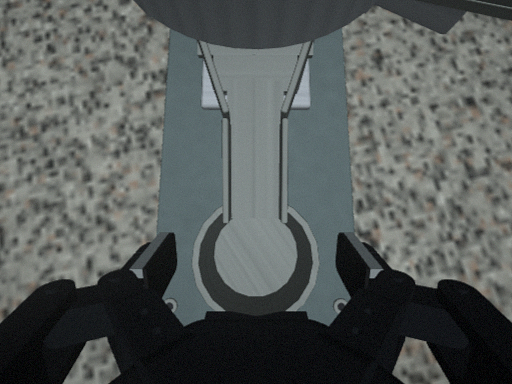

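w6 shows the fingers open and clear of the jar on both sides, and the jar still centred under the lip. Next I'll retract, straighten, and make the half turn, because the last joint needs the range.

```bash
echo '{"ticks": [[0, 0, -0.03, 0, 0, 0, 1], [0, 0, -0.07, 0, 0, 0, 1], [0, 0, -0.11, 0, 0, 0, 1], [0, 0, -0.15, 0, 0, 0, 1], [0, 0, -0.18, 0, 0, 0, 1], [0, 0, -0.18, 0, 0, 0, 1]]}' > path.dat && python3 shift.py path.dat
echo '{"ticks": [[0, 0, 0, 0, -0.446, 0, 1], [0, 0, 0, 0, -0.446, 0, 1], [0, 0, 0, 0, -0.446, 0, 1], [0, 0, 0, 0, -0.446, 0, 1], [0, 0, 0, 0, -0.446, 0, 1]]}' > path.dat && python3 shift.py path.dat
python3 -c "
from h import *
go([.587,-.048,.42])"
```

```text
t: 7.88
ee_pos: [0.3324, 0.0089, 0.3397]
tcp_rot: [0.968, -0.106, 0.228, 0.024]
contact_force: [0.1, -0.1, 1.0]
gripper_width: 0.997
grasp_force: 0.0
t: 8.3
ee_pos: [0.3336, 0.0084, 0.3326]
tcp_rot: [0.994, -0.109, -0.0, 0.0]
contact_force: [0.1, -0.9, -0.2]
gripper_width: 1.001
grasp_force: 0.0
t 8.3 p [0.3336 0.0084 0.3326] R [[0.976, -0.217, -0.0], [-0.217, -0.976, -0.0], [-0.0, 0.0, -1.0]] F [ 0.06 -0.89 -0.16] M [-0.012  0.035 -0.045] w 1.001 g 0.0 j [-0.09 -0.5   2.01 -0.    1.63  1.7 ]
shift [ 2.596e-01  1.000e-04 -8.740e-02] gp [0.3335 0.0084 0.1776]
```

```bash
echo '{"ticks": [[0, 0, -0.04, 0, 0, -0.2, 1], [0, 0, -0.08, 0, 0, -0.4, 1], [0.04, 0, -0.088, 0, 0, -0.6, 1], [0.07, 0, -0.088, 0, 0, -0.8, 1], [0.1, 0, -0.088, 0, 0, -0.8, 1], [0.1, 0, -0.088, 0, 0, -0.8, 1], [0.1, 0, -0.088, 0, 0, -0.8, 1], [0.1, 0, -0.088, 0, 0, -0.8, 1]]}' > path.dat && python3 shift.py path.dat
echo '{"ticks": [[0, 0, 0, 0, 0, -0.8, 1], [0, 0, 0, 0, 0, -0.8, 1], [0, 0, 0, 0, 0, -0.8, 1], [0, 0, 0, 0, 0, -0.8, 1], [0, 0, 0, 0, 0, -0.8, 1], [0, 0, 0, 0, 0, -0.8, 1], [0, 0, 0, 0, 0, -0.8, 1]]}' > path.dat && python3 shift.py path.dat
echo '{"ticks": [[0, 0, 0, 0, 0, -0.8, 1], [0, 0, 0, 0, 0, -0.8, 1], [0, 0, 0, 0, 0, -0.8, 1], [0, 0, 0, 0, 0, -0.8, 1], [0, 0, 0, 0, 0, -0.8, 1], [0, 0, 0, 0, 0, -0.8, 1], [0, 0, 0, 0, 0, -0.8, 1]]}' > path.dat && python3 shift.py path.dat
echo '{"ticks": [[0, 0, 0, 0, 0, -0.7416, 1], [0, 0, 0, 0, 0, -0.7416, 1], [0, 0, 0, 0, 0, -0.7416, 1], [0, 0, 0, 0, 0, -0.7416, 1], [0, 0, 0, 0, 0, -0.7416, 1], [0, 0, 0, 0, 0, -0.7416, 1], [0, 0, 0, 0, 0, -0.7416, 1]]}' > path.dat && python3 shift.py path.dat
python3 -c "
from h import *
go([.587,-.048,.42]);s=r.state();R=Ro.from_quat(s['tcp_rot']).as_matrix();print(np.arctan2(R[1,0],R[0,0]))"
```

```text
t: 8.97
ee_pos: [0.4309, -0.0131, 0.4207]
tcp_rot: [0.958, 0.288, 0.002, 0.001]
contact_force: [0.1, 0.6, 0.1]
gripper_width: 1.003
grasp_force: 0.0
t: 9.55
ee_pos: [0.4301, -0.0129, 0.4216]
tcp_rot: [0.769, 0.639, 0.002, 0.003]
contact_force: [-0.2, -0.1, 0.3]
gripper_width: 0.998
grasp_force: 0.0
t: 10.13
ee_pos: [0.4301, -0.0129, 0.4216]
tcp_rot: [0.46, 0.888, 0.001, 0.003]
contact_force: [-1.0, -0.2, 0.2]
gripper_width: 1.0
grasp_force: 0.0
t: 10.72
ee_pos: [0.4301, -0.0129, 0.4216]
tcp_rot: [0.108, 0.994, -0.0, 0.003]
contact_force: [0.4, 0.3, -0.7]
gripper_width: 0.999
grasp_force: 0.0
t 10.72 p [ 0.4301 -0.0129  0.4216] R [[-0.977, 0.214, 0.006], [0.214, 0.977, -0.001], [-0.006, -0.0, -1.0]] F [ 0.43  0.3  -0.66] M [-0.031  0.01  -0.002] w 0.999 g 0.0 j [-0.12 -0.23  1.63 -0.    1.73 -1.47]
shift [-0.1607 -0.0007  0.0026] gp [ 0.4311 -0.0131  0.2666]
2.925669626990569
```

```bash
echo '{"ticks": [[-0.16, 0, 0, 0, 0, 0, 1], [-0.16, 0, 0, 0, 0, 0, 1], [-0.16, 0, 0, 0, 0, 0, 1], [-0.16, 0, 0, 0, 0, 0, 1], [-0.16, 0, 0, 0, 0, 0, 1], [-0.16, 0, 0, 0, 0, 0, 1]]}' > path.dat && python3 shift.py path.dat
python3 - <<'E'
from h import *
c=cap('wrist','w7.png');go([.587,-.048,.331])
X=np.array([np.cos(.217),-np.sin(.217)]);Y=np.array([-X[1],X[0]]);A=np.array([.587,-.048])
K=(c['color'].max(2)<50).astype(np.uint8)
for z,n in((.185,'top'),(.152,'skirt'),(.132,'head')):
    p=proj(c,[*A,z]);print(n,p.round(1))
n,l,s,ce=cv2.connectedComponentsWithStats(K)
for i in range(1,n):
    if s[i,4]>60: print(s[i],ce[i].round(1))
u,v=proj(c,[*A,.185]).astype(int)
g=c['color'].max(2)
for vv in range(v-50,v+60,8): print(vv,g[vv,u-45:u+46:3])
E
```

```text
t: 11.22
ee_pos: [0.5879, -0.048, 0.4196]
tcp_rot: [0.111, 0.994, -0.0, 0.0]
contact_force: [-0.9, 1.1, -0.5]
gripper_width: 1.005
grasp_force: 0.0
t 11.27 p [ 0.5867 -0.0476  0.4213] R [[-0.976, 0.22, 0.003], [0.22, 0.976, -0.001], [-0.003, -0.0, -1.0]] F [0.46 0.43 0.35] M [ 0.038 -0.043 -0.042] w 1.0 g 0.0 j [-0.14  0.23  1.17 -0.    1.74 -1.49]
shift [-0.0001 -0.0003  0.0903] gp [ 0.5872 -0.0477  0.2663]
top [255.6 202. ]
skirt [255.7 190.6]
head [255.7 185.1]
[  0   0  32  19 448] [13.   7.4]
[ 29   0  40  10 168] [45.   2.7]
[236  49  35  28 188] [250.9  56.1]
[ 236  168   42   57 1429] [256.4 192.8]
[    0   233   512   151 44499] [256.8 330.9]
151 [101  91 177 180 178 177 175 177 175 176 176 176 177 176 180 177 177 177
 178 174 176 175 179 181 176 138  92 172 177 177 109]
159 [176 179 182 183 184 181 179 183 183 182 180 182 181 184 183 122 159 182
 181 181 186 185 183 184 187 184 184 186 188 183 185]
167 [181 183 179 178 183 183 184 179 185 182 181 182 179 179  96  63  62  79
 177 176 179 183 177 178 176 178 175 180 179 180 179]
175 [141  47 119 182 181 182 183 186 180 184 15
[... 693 characters left out ...]
 180 180 176 180 178 180 178 181 183 145 142]
223 [129  99 136  85  92 126 183 178 180 181 183 178 178 134  35  34  33  32
 145 105  89 173 178 182 183 184 118 122 118 131 128]
231 [123 135 132 142 142 135 137 129 123 129 111 139 166 188 189 185 182 187
 185 171 111 130 134  92 126 123 146 143 135 121 112]
239 [115  93 133 136 113  86 117 131 134 120 136 129 143 121 131  79 114 135
 110 101 127 150 104 130 148 150 146 129 123 154 160]
247 [135  98 108 136 133 135 139 137 127 104 133 147 126 133 131 106 134 140
 105  86  90 141 142 131 123 117 117  84  70 117 105]
255 [143 141 135 130  79 131 114 140 116  67 135 119 103 119 135 136 113 109
 115  97 127 137 159 123 115 130 128 130  69 137 133]
```

Knob skirt measures within about 1 mm of the prediction. Descend and grip.

```bash
echo '{"ticks": [[0, 0, 0.04, 0, 0, 0, 1], [0, 0, 0.07, 0, 0, 0, 0.6], [0, 0, 0.089, 0, 0, 0, 0.5], [0, 0, 0.089, 0, 0, 0, 0.4], [0, 0, 0.089, 0, 0, 0, 0.4]]}' > path.dat && python3 shift.py path.dat
python3 -c "
from h import *
st()"
echo '{"ticks": [[0, 0, 0, 0, 0, 0, 0], [0, 0, 0, 0, 0, 0, 0], [0, 0, 0, 0, 0, 0, 0], [0, 0, 0, 0, 0, 0, 0], [0, 0, 0, 0, 0, 0, 0], [0, 0, 0, 0, 0, 0, 0]]}' > path.dat && python3 shift.py path.dat
python3 -c "
from h import *
st()"
```

```text
t: 11.68
ee_pos: [0.586, -0.0473, 0.3344]
tcp_rot: [0.109, 0.994, -0.0, 0.002]
contact_force: [0.6, -0.3, 0.9]
gripper_width: 0.452
grasp_force: 0.0
t 11.68 p [ 0.586  -0.0473  0.3344] R [[-0.976, 0.218, 0.005], [0.218, 0.976, -0.001], [-0.005, -0.0, -1.0]] F [ 0.63 -0.34  0.88] M [ 0.024 -0.015  0.007] w 0.452 g 0.0 j [-0.14  0.26  1.31 -0.    1.57 -1.49]
t: 12.18
ee_pos: [0.5871, -0.0476, 0.3366]
tcp_rot: [0.109, 0.994, -0.0, 0.004]
contact_force: [-2.5, 1.3, 7.4]
gripper_width: 0.132
grasp_force: 59.6
t 12.18 p [ 0.5871 -0.0476  0.3366] R [[-0.976, 0.217, 0.009], [0.217, 0.976, -0.001], [-0.009, 0.0, -1.0]] F [-2.46  1.3   7.39] M [ 0.161  0.433 -0.057] w 0.132 g 59.6 j [-0.14  0.26  1.31 -0.    1.57 -1.5 ]
```

```bash
echo '{"ticks": [[0, 0, -0.003, 0, 0, 0.1, 0], [0, 0, -0.003, 0, 0, 0.2, 0], [0, 0, -0.003, 0, 0, 0.3, 0], [0, 0, -0.003, 0, 0, 0.4, 0], [0, 0, -0.003, 0, 0, 0.5, 0], [0, 0, -0.003, 0, 0, 0.6, 0], [0, 0, -0.003, 0, 0, 0.7, 0], [0, 0, -0.003, 0, 0, 0.8, 0]]}' > path.dat && python3 shift.py path.dat
cat > m.py <<'E'
from h import *
s=r.state();R=Ro.from_quat(s['tcp_rot']).as_matrix();a=np.arctan2(R[1,0],R[0,0])
print('turn',round((2.9256-a+np.pi)%(2*np.pi)-np.pi,4),'M',s['moment'].round(3),'F',s['contact_force'].round(2),'w',round(s['gripper_width'],3),'p',s['ee_pos'].round(4),'t',s['t'])
E
python3 m.py
echo '{"ticks": [[0, 0, 0, 0, 0, 0.04, 0], [0, 0, 0, 0, 0, 0.04, 0]]}' > path.dat && python3 shift.py path.dat;python3 m.py
echo '{"ticks": [[0, 0, 0, 0, 0, 0.03, 0], [0, 0, 0, 0, 0, 0.03, 0]]}' > path.dat && python3 shift.py path.dat;python3 m.py
```

```text
t: 12.85
ee_pos: [0.5868, -0.0485, 0.3367]
tcp_rot: [0.49, 0.872, -0.001, 0.003]
contact_force: [-2.0, -4.6, -2.8]
gripper_width: 0.142
grasp_force: 60.6
turn 0.8082 M [-0.995  0.248  0.113] F [-1.96 -4.59 -2.84] w 0.142 p [ 0.5868 -0.0485  0.3367] t 12.85
t: 13.02
ee_pos: [0.5868, -0.0486, 0.3367]
tcp_rot: [0.506, 0.863, -0.001, 0.003]
contact_force: [-0.6, -4.6, -2.5]
gripper_width: 0.142
grasp_force: 60.7
turn 0.8452 M [-1.088  0.217  0.143] F [-0.64 -4.58 -2.47] w 0.142 p [ 0.5868 -0.0486  0.3367] t 13.0167
t: 13.18
ee_pos: [0.5867, -0.0486, 0.3367]
tcp_rot: [0.518, 0.855, -0.001, 0.002]
contact_force: [-2.0, -3.8, -2.9]
gripper_width: 0.137
grasp_force: 60.7
turn 0.874 M [-1.128  0.32   0.053] F [-1.97 -3.78 -2.9 ] w 0.137 p [ 0.5867 -0.0486  0.3367] t 13.1833
```

```bash
for i in 1 2; do :; done
echo '{"ticks": [[0, 0, 0, 0, 0, 0.03, 0], [0, 0, 0, 0, 0, 0.03, 0]]}' > path.dat && python3 shift.py path.dat;python3 m.py|cut -c1-45
echo '{"ticks": [[0, 0, 0, 0, 0, 0.03, 0], [0, 0, 0, 0, 0, 0.03, 0]]}' > path.dat && python3 shift.py path.dat>/dev/null;python3 m.py|cut -c1-45
echo '{"ticks": [[0, 0, 0, 0, 0, 0.03, 0], [0, 0, 0, 0, 0, 0.03, 0]]}' > path.dat && python3 shift.py path.dat>/dev/null;python3 m.py|cut -c1-45
```

```text
t: 13.35
ee_pos: [0.5867, -0.0486, 0.3366]
tcp_rot: [0.531, 0.847, -0.001, 0.002]
contact_force: [-2.8, -5.9, -2.9]
gripper_width: 0.137
grasp_force: 60.7
turn 0.904 M [-1.139  0.397  0.131] F [-2.81 
turn 0.934 M [-1.134  0.427  0.13 ] F [-3.18 
turn 0.964 M [-1.15   0.525  0.123] F [-2.99
```

```bash

echo '{"ticks": [[0, 0, 0, 0, 0, 0.03, 0], [0, 0, 0, 0, 0, 0.03, 0]]}' > path.dat && python3 shift.py path.dat>/dev/null;python3 m.py|cut -c1-45
echo '{"ticks": [[0, 0, 0, 0, 0, 0.03, 0], [0, 0, 0, 0, 0, 0.03, 0]]}' > path.dat && python3 shift.py path.dat>/dev/null;python3 m.py|cut -c1-45
echo '{"ticks": [[0, 0, 0, 0, 0, 0.03, 0], [0, 0, 0, 0, 0, 0.03, 0]]}' > path.dat && python3 shift.py path.dat>/dev/null;python3 m.py|cut -c1-45
```

```text
turn 0.994 M [-1.195  0.606  0.112] F [-2.88 
turn 1.024 M [-1.228  0.644  0.081] F [-3.37 
turn 1.0541 M [-1.232  0.721  0.12 ] F [-3.42
```

```bash

echo '{"ticks": [[0, 0, 0, 0, 0, 0.03, 0], [0, 0, 0, 0, 0, 0.03, 0]]}' > path.dat && python3 shift.py path.dat>/dev/null;python3 m.py|cut -c1-45
echo '{"ticks": [[0, 0, 0, 0, 0, 0.03, 0], [0, 0, 0, 0, 0, 0.03, 0]]}' > path.dat && python3 shift.py path.dat>/dev/null;python3 m.py|cut -c1-45
echo '{"ticks": [[0, 0, 0, 0, 0, 0.03, 0], [0, 0, 0, 0, 0, 0.03, 0]]}' > path.dat && python3 shift.py path.dat>/dev/null;python3 m.py|cut -c1-45
```

```text
turn 1.0841 M [-1.245  0.748  0.17 ] F [-4.19
turn 1.1141 M [-1.218  0.806  0.103] F [-4.15
turn 1.144 M [-1.285  0.841  0.188] F [-5.31
```

```bash

echo '{"ticks": [[0, 0, 0, 0, 0, 0.03, 0], [0, 0, 0, 0, 0, 0.03, 0]]}' > path.dat && python3 shift.py path.dat>/dev/null;python3 m.py|cut -c1-45
echo '{"ticks": [[0, 0, 0, 0, 0, 0.03, 0], [0, 0, 0, 0, 0, 0.03, 0]]}' > path.dat && python3 shift.py path.dat>/dev/null;python3 m.py|cut -c1-45
```

```text
turn 1.174 M [-1.195  0.873  0.27 ] F [-4.76 
turn 1.2039 M [-1.277  0.935  0.299] F [-5.23
```

```bash

echo '{"ticks": [[0, 0, 0, 0, 0, 0.02, 0], [0, 0, 0, 0, 0, 0.02, 0]]}' > path.dat && python3 shift.py path.dat>/dev/null;python3 m.py|cut -c1-45
echo '{"ticks": [[0, 0, 0, 0, 0, 0, 0], [0, 0, 0, 0, 0, 0, 0], [0, 0, 0, 0, 0, 0, 0], [0, 0, 0, 0, 0, 0, 0], [0, 0, 0, 0, 0, 0, 0], [0, 0, 0, 0, 0, 0, 0], [0, 0, 0, 0, 0, 0, 0], [0, 0, 0, 0, 0, 0, 0]]}' > path.dat && python3 shift.py path.dat>/dev/null;python3 m.py|cut -c1-45
python3 - <<'E'
from h import *
for n in('scene','side'):
    c=cap(n,n+'_1.png'); b=cv2.imread(f'pics/{n}0.png')[:,:,::-1].astype(int)
    print(n,proj(c,[.474,-.023,.005]).round(),proj(c,[.474,-.023,.053]).round())
c=cap('wrist','w8.png');print(proj(c,[.474,-.023,.009]),proj(c,[.49,-.026,.066]))
E
```

```text
turn 1.2233 M [-1.289  0.965  0.376] F [-5.45
turn 1.2224 M [-1.284  0.978  0.349] F [-5.92
scene [282. 223.] [283. 211.]
side [231. 204.] [231. 196.]
[156.12393381 139.6809365 ] [151.28233665 151.64776107]
```

```bash

echo '{"ticks": [[0, 0, 0, 0, 0, -0.12, 0], [0, 0, 0, 0, 0, -0.24, 0], [0, 0, 0, 0, 0, -0.36, 0], [0, 0, 0, 0, 0, -0.48, 0], [0, 0, 0, 0, 0, -0.6, 0], [0, 0, 0, 0, 0, -0.6, 0]]}' > path.dat && python3 shift.py path.dat>/dev/null
echo '{"ticks": [[0, 0, 0, 0, 0, -0.12, 0], [0, 0, 0, 0, 0, -0.24, 0], [0, 0, 0, 0, 0, -0.36, 0], [0, 0, 0, 0, 0, -0.48, 0], [0, 0, 0, 0, 0, -0.6, 0], [0, 0, 0, 0, 0, -0.61, 0], [0, 0, 0, 0, 0, -0.61, 0]]}' > path.dat && python3 shift.py path.dat>/dev/null; python3 m.py
python3 - <<'E'
from h import *
c=cap('wrist','w9.png');X=[.474,-.023]
u,v=proj(c,[*X,.015]);print(u,v)
g=cv2.cvtColor(c['color'],cv2.COLOR_RGB2GRAY);u,v=int(u),int(v)
for vv in range(v-34,v+34,3): print(vv,*['%3d'%x for x in g[vv,u-36:u+37:3]])
E
```

```text
turn 0.0171 M [-0.254 -1.025  0.048] F [ 4.48 -1.21 -3.46] w 0.136 p [ 0.5873 -0.0476  0.3367] t 17.0833
253.53154365279025 62.15703962219562
28 100 104 107 102 104 114 141  56  47  50  49  46  50  55  56  49  48  52 123 136 102 106 106 107 105
31 103 109 109 104 123 132  52  49  47  54  50  57  44  48  51  50  46  50  50  93 138 105 105 106 103
34 105 102 104 104 139  59  53  54  56  54  52  51  59  44  52  53  55  53  54  54 128 121 105 104 109
37 104 104 100 121 128  45  51  47  44  52  45 120 128 119  81  47  53  55  53  52  48 136 102 108 103
40 103 105 105 139  53  54  50  50  70 125  96 132 137 132 110 142 127  50  53  52  51  94 138 107 102
43 108 105 121 124  50  53  45  74 137 129  97 132 140 138 108 122 135 139  57  59  58  55 144 103 102
46 109 106 133 102  49  58  91 139 138 137  86 117 119 117  94 138 138 133 141  52  57  53 144  89 105
49 108 106 138  72  53  47 138 138 136 137 133  79  94  83  73 138 135 138 133 131  55  53 128 125 106
52 108 106 141  48  51  92 140 135 139 139 138 132 114 129 142 135 139 136 133 138  78  59 108 116 104
55 105 106 143  46  54 140 142 
[... 710 characters left out ...]
22 138 140 142 149 139 145 141 140 137 137 145 126 140 146 144 141  74 144 103 106
79 110 111 108 137 109 135 142 147 147 140 142 138 144 137 140 138 131 144 111 141  73 118 136 107 105
82 106 109 109 122 143 106 134 145 145 143 147 141 145 135 141 146 145 141 146  81 123 139 118 106 106
85 106 112 109 107 145 136 108  68 149 128 148 143 145 136 141 138 142 146  42 116 139 120 107 103 108
88 113 113 108 114 106 121 144 112 151 128 142 141 143 136 141 139 144 147 118 140 121 106 105 103 105
91 110 110 107 111 113 109 130 142 147 132 146 140 144 136 143 141 140 145 143 125 112 109 108 106 105
94 113 107 108 113 112 110 112 113 147 131 147 142 141 135 142 143 144 142 107 112 106 106 107 105 106
```

The ball is in the jar (disc at about (254,43) in w9) and the knob is back. I'll wait for the next ball, then make the second turn.

```bash

for k in 1; do echo '{"ticks": [[0, 0, 0, 0, 0, -0.02, 0], [0, 0, 0, 0, 0, -0.02, 0], [0, 0, 0, 0, 0, -0.02, 0], [0, 0, 0, 0, 0, -0.02, 0], [0, 0, 0, 0, 0, -0.02, 0], [0, 0, 0, 0, 0, -0.02, 0], [0, 0, 0, 0, 0, -0.02, 0], [0, 0, 0, 0, 0, -0.02, 0]]}' > path.dat && python3 shift.py path.dat>/dev/null; done; python3 m.py
echo '{"ticks": [[0, 0, 0, 0, 0, 0, 0], [0, 0, 0, 0, 0, 0, 0], [0, 0, 0, 0, 0, 0, 0], [0, 0, 0, 0, 0, 0, 0], [0, 0, 0, 0, 0, 0, 0], [0, 0, 0, 0, 0, 0, 0], [0, 0, 0, 0, 0, 0, 0], [0, 0, 0, 0, 0, 0, 0]]}' > path.dat && python3 shift.py path.dat>/dev/null
echo '{"ticks": [[0, 0, 0, 0, 0, 0.1, 0], [0, 0, 0, 0, 0, 0.2, 0], [0, 0, 0, 0, 0, 0.3, 0], [0, 0, 0, 0, 0, 0.4, 0], [0, 0, 0, 0, 0, 0.5, 0], [0, 0, 0, 0, 0, 0.6, 0]]}' > path.dat && python3 shift.py path.dat>/dev/null
echo '{"ticks": [[0, 0, 0, 0, 0, 0.1, 0], [0, 0, 0, 0, 0, 0.2, 0], [0, 0, 0, 0, 0, 0.3, 0], [0, 0, 0, 0, 0, 0.4, 0], [0, 0, 0, 0, 0, 0.45, 0], [0, 0, 0, 0, 0, 0.48, 0], [0, 0, 0, 0, 0, 0.5, 0], [0, 0, 0, 0, 0, 0.5, 0]]}' > path.dat && python3 shift.py path.dat>/dev/null;python3 m.py
```

```text
turn -0.0015 M [-0.285 -1.025 -0.25 ] F [ 5.76 -0.65 -4.75] w 0.134 p [ 0.5873 -0.0477  0.3367] t 17.8
turn 1.1003 M [-1.339  0.476  0.144] F [-2.78 -6.44 -0.69] w 0.137 p [ 0.5865 -0.0487  0.3367] t 19.6333
```

```bash

echo '{"ticks": [[0, 0, 0, 0, 0, 0.03, 0], [0, 0, 0, 0, 0, 0.06, 0], [0, 0, 0, 0, 0, 0.06, 0]]}' > path.dat && python3 shift.py path.dat>/dev/null;python3 m.py|cut -c1-45
echo '{"ticks": [[0, 0, 0, 0, 0, 0.03, 0], [0, 0, 0, 0, 0, 0.03, 0]]}' > path.dat && python3 shift.py path.dat>/dev/null;python3 m.py|cut -c1-45
echo '{"ticks": [[0, 0, 0, 0, 0, 0.03, 0], [0, 0, 0, 0, 0, 0.03, 0]]}' > path.dat && python3 shift.py path.dat>/dev/null;python3 m.py|cut -c1-45
```

```text
turn 1.1607 M [-1.406  0.627  0.237] F [-2.95
turn 1.1905 M [-1.456  0.679  0.306] F [-4.27
turn 1.2204 M [-1.396  0.688  0.317] F [-3.82
```

Same firm feel as the first time. Wait, then return.

```bash

echo '{"ticks": [[0, 0, 0, 0, 0, 0, 0], [0, 0, 0, 0, 0, 0, 0], [0, 0, 0, 0, 0, 0, 0], [0, 0, 0, 0, 0, 0, 0], [0, 0, 0, 0, 0, 0, 0], [0, 0, 0, 0, 0, 0, 0], [0, 0, 0, 0, 0, 0, 0], [0, 0, 0, 0, 0, 0, 0]]}' > path.dat && python3 shift.py path.dat>/dev/null;python3 m.py|cut -c1-45
echo '{"ticks": [[0, 0, 0, 0, 0, -0.12, 0], [0, 0, 0, 0, 0, -0.24, 0], [0, 0, 0, 0, 0, -0.36, 0], [0, 0, 0, 0, 0, -0.48, 0], [0, 0, 0, 0, 0, -0.6, 0], [0, 0, 0, 0, 0, -0.6, 0]]}' > path.dat && python3 shift.py path.dat>/dev/null
echo '{"ticks": [[0, 0, 0, 0, 0, -0.12, 0], [0, 0, 0, 0, 0, -0.24, 0], [0, 0, 0, 0, 0, -0.36, 0], [0, 0, 0, 0, 0, -0.48, 0], [0, 0, 0, 0, 0, -0.6, 0], [0, 0, 0, 0, 0, -0.61, 0], [0, 0, 0, 0, 0, -0.61, 0]]}' > path.dat && python3 shift.py path.dat>/dev/null; python3 m.py
cat > look.py <<'E'
from h import *
c=cap('wrist');u,v=proj(c,[.474,-.023,.015]);print(u,v)
g=cv2.cvtColor(c['color'],cv2.COLOR_RGB2GRAY);u,v=int(u),int(v)
for vv in range(max(0,v-36),v+20,3): print(vv,*['%3d'%x for x in g[vv,u-36:u+37:3]])
E
python3 look.py
```

```text
turn 1.2189 M [-1.41   0.754  0.324] F [-3.98
turn 0.007 M [-0.309 -1.015  0.047] F [ 5.94 -0.87 -4.13] w 0.137 p [ 0.5873 -0.0476  0.3367] t 21.9667
254.66630229855716 62.15058592628342
26 105 110 104 104 105 105 132 140  64  47  51  48  51  55  50  48  47  65 139 113 102 106 111 101 107
29 109 104 106 104 100 134 140  53  47  52  49  49  51  53  49  49  53  53  53 146 123 107 109 105 102
32 108 102 102 101 122 130  50  49  49  49  52  52  48  48  53  49  48  50  53  55 140 115 102 104 104
35 107 104 107 103 141  49  51  51  52  52  53  54 104 101  51  52  52  51  53  56  84 141 103 104 103
38 103 107 104 128 111  49  51  48  50  44 105 120 136 134 109 121  49  50  51  52  55 128 113 105 104
41 112 106  92 140  46  54  49  50 113 131 102 131 142 136 116 120 132  92  53  56  54  55 134 103 102
44 107 105 111 140  55  52  51 115 135 136  96 126 136 130 112 118 140 130 117  50  57  48 142  94  98
47 108 110 128 105  56  50 104 139 137 136 108  94 111 103  83 141 138 132 136  84  52  52 128 119 105
50 108 110 133  86  51  46 138 138 134 139 137  90  72  69 109 138 134 141 133 139  54  5
[... 343 characters left out ...]
43 140 142 143 144 143 138 139 138 137 139 137 142 142 142 142 134  54 124 125 105
65 113 108  92 147  48 139 140 144 137 140 145 138 140 142 135 137 138 136 140 139 142  52 148  93 110
68 109 107 108 146  60 148 136 143 125 144 143 142 140 141 138 136 139 132 138 138 143 103 133 102 106
71 108 105 111 121 138 135 144 145 142 116 111 114 141 142 142 137 141 146 141 141 135 138 103 103 107
74 107 105 104 101 144 125 142 126 144 130 145 135 143 131 142 145 142 145 147 139 129 147 111 103 107
77 106 108 103 140  96 149 134 118 149 129 143 142 142 136 141 138 138 146 140 138 143 100 142 108 107
80 108 110 105 136 138  64 147 117 148 130 141 137 144 139 139 140 142 142 140 144  82 129 128 105 109
```

```bash

echo '{"ticks": [[0, 0, 0, 0, 0, 0, 0.3], [0, 0, 0, 0, 0, 0, 0.5], [0, 0, 0, 0, 0, 0, 0.6], [0, 0, -0.02, 0, 0, 0, 0.6], [0, 0, -0.05, 0, 0, 0, 0.6], [0, 0, -0.08, 0, 0, 0, 0.6], [0, 0, -0.08, 0, 0, 0, 0.6]]}' > path.dat && python3 shift.py path.dat
echo '{"ticks": [[0.04, 0, 0, 0, 0, 0, 0.6], [0.08, 0, 0, 0, 0, 0, 0.6], [0.12, 0, 0, 0, 0, 0, 0.6], [0.16, 0, 0, 0, 0, 0, 0.6], [0.175, 0, 0, 0, 0, 0, 0.6], [0.175, 0, 0, 0, 0, 0, 0.6]]}' > path.dat && python3 shift.py path.dat
cat > look.py <<'E'
from h import *
st();c=cap('wrist','w10.png')
for n,p in dict(jar=[.474,-.023,.053],back=[.491,-.027,.012],lip=[.4906,-.0266,.066],ramp=[.5186,-.1283,.125]).items(): print(n,proj(c,p).round())
g=cv2.cvtColor(c['color'],cv2.COLOR_RGB2GRAY)
u,v=proj(c,[.474,-.023,.03]).astype(int)
for vv in range(max(0,v-36),v+45,3): print(vv,*['%3d'%x for x in g[vv,u-45:u+46:3]])
E
python3 look.py
```

```text
t: 22.6
ee_pos: [0.5864, -0.0475, 0.4241]
tcp_rot: [0.11, 0.994, -0.0, 0.008]
contact_force: [0.6, -0.2, 0.6]
gripper_width: 0.603
grasp_force: 0.0
t: 23.1
ee_pos: [0.4133, -0.009, 0.4165]
tcp_rot: [0.109, 0.994, -0.0, 0.003]
contact_force: [-0.0, -0.3, 0.4]
gripper_width: 0.599
grasp_force: 0.0
t 23.1 p [ 0.4133 -0.009   0.4165] R [[-0.976, 0.217, 0.006], [0.217, 0.976, -0.001], [-0.006, 0.0, -1.0]] F [-0.03 -0.33  0.41] M [ 0.019  0.073 -0.064] w 0.599 g 0.0 j [-0.11 -0.28  1.68 -0.    1.73 -1.46]
jar [255. 215.]
back [255. 216.]
lip [255. 231.]
ramp [173. 293.]
173 131 141 160 100  95 131 126 119 144 153 130 139 166 101 159 164 153  99 133 130 162 140 153 130 154 152 147 141 115 153 111
176 104 112  95  97  98  95  98  95  94  96  97  99  99  98  98  97  97  94  91  94  97  96  99  94  95  96 106 101  96 100 128
179 121 107 111 109 113 115 112 108 110 107 107 110 107 109 111 107 113 115 112 111 110 112 111 113 107 104 112 113 110 104 125
182 147 136 113 117 140 103 112 114 116 107 112 112 113 116 116 106 110 110 113 108 112 108 108 112 108 109 115 141 112 111 112
185 136 109 113 1
[... 2226 characters left out ...]
 142 142 130 112 114 109 111 109 111 108 105 108 108 132 109
239  14 160  94 110 109 111 111 107 110 111 113 110 110 132 141 144 141 143 120 113 114 107 110 110 108 111 107 107 112 106 144
242  17 140 123 108 110 111 112 111 109 114 110 117 110 130 141 140 139 142 120 112 100 112 112 108 110 108 110 105 113  99 128
245  15 134 114 110 111 111 112 112 108 106 114 113 110 127 144 144 142 146 120 112 108 110 112 108 112 112 109 107 107 151  83
248  20 143 130 110 113 111 108 110 111 111 112 109 111 133 142 142 142 142 116 111 109 110 111 107 109 110 109 110 111 151 127
251  21 147 132 113 112 112 113 110 110 111 112 106 106 128 143 138 144 145 126 106 108 109 111 105 110 110 106 109 103 137 118
```

```bash
python3 - <<'E'
from h import *
c=cv2.imread('pics/w10.png');g=cv2.cvtColor(c,cv2.COLOR_BGR2GRAY)
for v in range(192,224): print(v,*['%3d'%x for x in g[v,234:276]])
b=cv2.imread('pics/w2.png')
E
```

```text
192 112 114 112 114 109 112 109 111  78  65  60  63  63  64  67  64  65  62  61  65  61  60  60  59  61  65  62  61  61  63  61  60  62  55  66  66  87 104 112 109 108 109
193 113 115 110 116 110 112 111  99  68  65  64  64  66  65  65  61  63  62  66  65  64  62  61  61  60  61  60  61  59  61  63  61  59  59  54  64  66  99 111 109 111 110
194 111 112 113 114 115 117  99  72  63  69  65  59  59  64  59  66  60  58  62  61  62  58  59  62  60  59  57  59  60  58  59  63  62  60  59  58  54  78 107 109 112 108
195 111 113 111 117 113 109  85  64  60  59  65  64  64  61  63  63  61  54  49  54  59  56  59  60  59  56  59  49  55  58  61  60  59  59  59  61  60  57  88 108 112 109
196 112 113 112 114 114  97  67  61  64  63  61  63  60  60  54  49  91 146 146 134 133 134 139 135 136 136 139 116  78  52  57  56  59  62  55  64  59  58  69  98 112 107
197 111 109 112 112 107  80  60  61  68  59  62  58  53  88 138 141 138 145 151 149 142 151 147 149 145 146 150 147 136 136 115  85  59  56  54  59  62  56  59  79 101 108
198 111 115 112 113  95  67  61  62  61  57  52 105 130 130 144 150 
[... 3703 characters left out ...]
  55  98 138
220 111  93 134 155  97  49  59  63  61  58  62  59  54  63  73  79  78  76  69  77  84  94 100  91  83  78  79  75  67  64  64  66  65  64  61  65  65  62  61  67 127 155
221 108 108 129 147 118  62  52  57  59  64  55  60  60  59  61  59  62  58  59  60  56  60  64  63  62  57  60  59  66  64  66  65  63  65  64  69  63  61  54  94 137 146
222 115 112  84 129 148  95  52  58  58  59  62  63  56  61  57  59  60  60  59  62  62  60  61  59  61  65  63  67  64  70  65  67  68  69  64  63  65  63  66 126 155 119
223 111 116 102 121 147 117  71  56  61  58  57  61  61  64  64  58  60  56  60  61  65  62  60  65  62  62  63  62  61  61  69  63  66  59  63  64  67  58  83 133 144 121
```

```bash
python3 - <<'E'
from h import *
# ramp: side view grey levels now and at the start, region of the ramp
c=cap('side','side2.png');print(proj(c,[.5186,-.1283,.125]),proj(c,[.552,-.088,.125]))
a=cv2.imread('pics/side0.png',0);b=cv2.imread('pics/side2.png',0)
for im in(a,b):
    print()
    for v in range(205,220): print(v,*['%3d'%x for x in im[v,208:236]])
E
```

```text
[211.01129544 212.35096412] [229.30823085 211.829686  ]

205 145 135 123 122 123 121 119 125 128 130 130 131 130 129 131 131 132 131 130 131 131 130 130 153 176 180 182 182
206 151 145 143 123 128 132 126 128 130 131 129 131 133 128 131 132 127 130 131 130 131 130 134 166 178 184 183 181
207 148 148 142 131 122 126 130 130 127 133 131 129 128 131 134 130 132 131 129 131 129 132 151 177 182 184 182 181
208 141 139 134 132 132 134 135 135 140 136 137 130 129 124 128 130 132 133 133 132 129 132 162 182 186 182 183 180
209 147 137 134 144 158 148 131 138 143 134 128 127 116 114 123 136 138 139 140 141 133 134 165 180 184 182 185 184
210 155 148 144 142 149 126 110 106 109 100  94 112 116 120 119 132 138 139 150 140 129 128 170 184 184 185 182 183
211 156 153 136 131 147 138 133 127 123 122 123 136 147 146 121 108 120 130 130 116  94 101 170 184 184 184 184 183
212 163 157 145 131 144 148 149 148 150 149 144 153 152 147 132 120 139 152 147 128 100 124 171 182 184 177 178 180
213 161 157 155 133 141 151 150 150 148 137 135 140 147 142 124 132 145 154 145 131 115 139 172 181 179 159 161 178
[... 1737 characters left out ...]
 178
214 161 144 145 129 128 145 149 150 155 155 153 151 150 149 146 141 149 152 149 151 140 144 167 180 170 141 148 174
215 159 135 147 128 110 121 137 140 146 152 143 136 141 137 126 128 140 148 150 158 144 137 159 177 172 162 167 182
216 157 146 158 139 105 102 103 102 102 105 102  96 101 105 107 115 133 142 135 150 153 126 122 167 184 185 182 187
217 158 156 162 154 128 119 118 117 119 114 113 105 108 105 105 103 105 104 106 110 103  96  98 150 179 185 186 183
218 162 159 160 162 155 143 146 151 147 147 128 123 123 122 118 111 109 102 110 105 106 108 105 122 171 184 186 187
219 159 157 158 158 154 140 153 160 161 149 135 133 136 134 135 129 119 118 126 126 127 123 121 119 152 176 187 187
```

```bash
python3 - <<'E'
from h import *
c=cap('wrist')
Rb=Ro.from_quat([.109,.994,0,.003]).as_matrix();H=np.array(c['hand_eye']);b=dict(K=c['K'],Rc=Rb@H[:3,:3],o=Rb@H[:3,3]+[.5873,-.0476,.3367])
P=onz(b,255,43,.0165);Q=onz(c,250,215,.0165)
print('front ball',P,'-> now',proj(c,P),' back ball',Q,'-> then',proj(b,Q), 'jar floor radius ok',np.hypot(*(P[:2]-[.474,-.023])),np.hypot(*(Q[:2]-[.474,-.023])))
E
echo '{"ticks": [[0.02, 0, -0.06, 0, 0, 0, 0.6], [0.02, 0, -0.1, 0, 0, 0, 0.6], [0.02, 0, -0.1, 0, 0, 0, 0.6], [0.02, 0, -0.1, 0, 0, 0, 0.6]]}' > path.dat && python3 shift.py path.dat
python3 - <<'E'
from h import *
st();c=cap('wrist','w11.png');P=[.474,-.023,.0165];u,v=proj(c,P).astype(int);g=cv2.cvtColor(c['color'],cv2.COLOR_RGB2GRAY)
for vv in range(v-18,v+16): print(vv,*['%3d'%x for x in g[vv,u-17:u+18]])
E
```

```text
front ball [ 0.4575369  -0.01949098  0.0165    ] -> now [255.44108353 193.21890579]  back ball [ 0.48838935 -0.03452688  0.0165    ] -> then [247.02577188  80.06063644] jar floor radius ok 0.016832911845243072 0.0184369807173586
t: 23.58
ee_pos: [0.396, -0.0054, 0.5207]
tcp_rot: [0.109, 0.994, -0.0, 0.006]
contact_force: [0.4, 0.3, 0.3]
gripper_width: 0.597
grasp_force: 0.0
t 23.58 p [ 0.396  -0.0054  0.5207] R [[-0.976, 0.217, 0.012], [0.217, 0.976, -0.002], [-0.012, 0.001, -1.0]] F [0.37 0.27 0.31] M [-0.052  0.051  0.01 ] w 0.597 g 0.0 j [-0.11 -0.31  1.5  -0.    1.94 -1.46]
176 112 116 113 114 108 111 112 112 113 114 114 118 109 114 111 115 110 112 119 110 115 113 110 114 112 113 108 109 112 114 114 110 115 115 111
177 111 117 111 110 110 109 113 110 111 112 113 114 112 114 113 111 114 111 111 112 114 113 114 113 114 110 108 110 110 113 110 109 111 115 114
178 106 110 109 113 113 111 110 111 111 112 115 115 114 113 115 116 116 117 112 115 117 111 114 111 116 116 110 112 112 111 113 110 110 111 113
179 113 107 113 112 111 109 113 109 110 111 114 112 116 103  94  90  83  82  82  88
[... 3680 characters left out ...]
 119  69  56  59  57  62  62  81  99 103  99 117 139 148 154 151 144 126 106  92  76  68  65  65  63  66  63  68 132 131 115
206 114 113 110 161 167  97  57  60  60  59  57  59  67  69  65  76  84  87  80  85  83  75  69  69  63  66  65  69  66  64  56 111 144 124 112
207 114 117 113 126 145 121  68  59  63  58  64  65  62  60  64  59  58  63  62  58  58  62  63  64  66  69  66  63  66  60  64 126 134 117 111
208 112 109 112 110 164 165  96  58  61  58  57  68  61  64  60  58  65  63  63  61  63  64  68  60  68  60  68  66  62  53 111 143 119 108 111
209 115 112 116 112 113 149 134  84  53  64  64  64  63  66  61  59  63  63  62  64  63  66  64  63  68  68  66  64  57 100 146 139 114 111 111
```

Two separate balls show in the jar, one at the front wall and one at the back. The ramp has advanced by two, the knob is released, and the arm is clear.

```bash
python3 -c "
from bench import r
print(r.sign_off())"
```

```text
the job is handed in; nothing more can be done
None
```

I handed the job in at about 24 s on the robot clock: the jar stands under the chute against its crescent with two balls in it, the knob is back at rest and the arm is clear; sign-off gave no verdict.

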